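Sort drawn and spent syringes between stand and tray

ROBOT

A 6-joint arm with a two-finger parallel gripper is mounted at the origin on a cart in front of the work surface, level with it; the furniture and walls round the work are solid. World frame = base frame: x ahead of the robot, y to its left, z up, the work surface at z = 0. Lengths are in m, angles in rad, forces in N, time in s.
With the tool pointing down it reaches from about 0.4 to 0.925 m from the base axis. Payload 12.5 kg.
Tool frame: the origin (TCP) lies at the very end of the fingers, on their centre line; the grasp point (between the pads) lies 19 mm behind it; z points along the fingers, y is the line along which they close (so a half turn about z gives the same grasp; the last joint's range is limited). The gripper opens to 95 mm and grips with 3 to 60 N. Pads are 20 mm wide; open, the fingers measure 119 mm over their backs; the gripper's body (75 mm by 180 mm) begins 59 mm behind the grasp point.
Start: joints at [1.219, 0.491, 1.559, -0, 1.092, -0.106], TCP at [0.152, 0.606, 0.215] pointing down, gripper open.
Joint ranges: [-3.1, 3.1], [-0.84, 2.19], [0.05, 2.79], [-1.13, 4.28], [0.06, 2.93], [-2.69, 2.69]. Speed limits (rad/s): [2.22, 2.22, 2.79, 3.14, 3.14, 3.14].

INTERFACE

Orientations are given as a 3x3 rotation matrix whose columns are the frame's x, y, z axes.
In Python, from workcell import arm gives the robot as it stands.
- The arm moves only by the shell command python3 -m handwheel 'ROWS'. ROWS is JSON, a list that holds one entry, the list of rows, each a list of 7 numbers: the turn, a rotation vector about the world's x, y, z in degrees, then the shift along the world's x, y, z in m, then the gripper's target within -1 to 1 (shut at 1, half-way at 0, fully open at -1). In form: [[[ax, ay, az, dx, dy, dz, fingers], ...]]. A call has 1 to 10 rows; each row shifts and turns the commanded pose from where the row before left it; what a row does not reach is not made up. A row lasts 1/8 s, in which the tool goes at most 62.5 mm and 10.7 degrees, less where a joint would pass 70% of its speed; a pose out of reach is approached as far as the arm can. A call is refused whole if a number of a shift passes 0.0625 or a number of a turn 10.7, either way. A call with a gripper value outside its range is refused whole. The fingers move at their own pace and stop on an object; the grip force is fixed at half the most. Time passes only in rows, so rows that do not move let the fingers close. It gives the time, the measured TCP pose, the force, the opening and the grip force at its end, in the units of the state.
- arm.get_obs(): the state, without advancing time (a new reading comes with each control period).
- arm.camera(name): name is "scene" or "side" or "wrist"; returns a dict with "frame" (400x640x3 uint8, blue, green, red), "depth" (400x640 float32, m along the optical axis (not along the pixel's ray), 0 where there is no reading), "camera_matrix" (3x3 intrinsics, pixels), "position" and "orientation" of the camera in the world. Camera axes: x right, y down, z forward; pixel columns grow to the right and rows downward; lengths in m; the calibration is good to about 2 mm. A picture is of the moment at which its call begins.
- arm.close_job(): hands the job in; it is judged then, once.
Trained networks look in a picture, given as the dict that the camera call returned (one of the last four; its "shot" number tells which), for a name from the list of things; names that differ only in an ending like _2 or _b are one class to them, and where a whole thing is asked for, a point or a joint stands for the part that bears it (a point fixed in the world has none). Each returns a list of dicts, best first, with "p" (0 to 1); they miss things now and then, are a little off and sometimes report something else, mostly with a low value. They report only what shows in the picture. A call takes as long as a camera call.
- arm.spot_in(picture, name): "bbox" ([left, top, right, bottom] in pixels, round what is visible of it).
- arm.spot_point(picture, name): "xy" ([column, row] in pixels: a listed point, or the origin of a listed thing).
The state is a dict: "t": time; "joints": joint angles; "qd": joint speeds; "joint_efforts": joint torques, N m; "tool_pos": TCP position; "tcp_rot": TCP orientation; "force": force on the tool from outside, world axes, zero at the start; "moment": the same for the moment, N m; "finger_gap": opening from 0.0 (shut) to 1.0 (fully open); "gripper_force": force on a finger pad.
Only numpy, scipy, OpenCV 4.12 (cv2) and the standard library are available. Lean on these libraries where they do the work, as an engineer would, in place of code of your own. Each camera call takes 0.05 s, during which the arm holds its last target. There are 200 camera calls.

TASK

Sort the syringes by their plungers: every drawn one (plunger pulled out) belongs in a cradle of the sloping stand, plunger end up with its flange just behind the upper comb, and every spent one (plunger pushed in) belongs flat on the floor of the white tray. Clear the spent one out of the stand to make room, leave the drawn ones that already lie in the stand where they are, do not move any plunger, and do not disturb the other things.

Things in the scene. Friction and masses are not known exactly. Their poses are not given: they have to be found in the camera images.
- syringe_1: 10 ml clear plastic syringe, 18 g. Origin: underside, mid length, 8.5 mm below the barrel axis; y runs along it from nozzle to plunger: nozzle tip at -52 mm, 30 mm wide finger flange +38 to +40, 17 mm thumb disc ending at +52 plus the draw; z out of its upper side. Barrel 16 mm wide, 17 high. Starts in one of the stand's cradles.
- syringe_2: 10 ml clear plastic syringe, 18 g. Origin: underside, mid length, 8.5 mm below the barrel axis; y runs along it from nozzle to plunger: nozzle tip at -52 mm, 30 mm wide finger flange +38 to +40, 17 mm thumb disc ending at +52 plus the draw; z out of its upper side. Barrel 16 mm wide, 17 high. Starts in one of the stand's cradles.
- syringe_3: 10 ml clear plastic syringe, 18 g. Origin: underside, mid length, 8.5 mm below the barrel axis; y runs along it from nozzle to plunger: nozzle tip at -52 mm, 30 mm wide finger flange +38 to +40, 17 mm thumb disc ending at +52 plus the draw; z out of its upper side. Barrel 16 mm wide, 17 high. Starts in one of the stand's cradles.
- syringe_4: 10 ml clear plastic syringe, 18 g. Origin: underside, mid length, 8.5 mm below the barrel axis; y runs along it from nozzle to plunger: nozzle tip at -52 mm, 30 mm wide finger flange +38 to +40, 17 mm thumb disc ending at +52 plus the draw; z out of its upper side. Barrel 16 mm wide, 17 high. Starts flat on the worktop, plunger pointing from just ahead of left round to the robot.
- syringe_5: 10 ml clear plastic syringe, 18 g. Origin: underside, mid length, 8.5 mm below the barrel axis; y runs along it from nozzle to plunger: nozzle tip at -52 mm, 30 mm wide finger flange +38 to +40, 17 mm thumb disc ending at +52 plus the draw; z out of its upper side. Barrel 16 mm wide, 17 high. Starts flat on the worktop, plunger pointing from just ahead of left round to the robot.
- syringe_1_plunger (a joint): draw of the plunger of syringe_1 in m: 0 = pushed fully home, 0.04 = fully out. A drawn (full) syringe reads over 0.025, a spent one under 0.006. Slides with 0.6 N of friction, so it stays where it is unless pushed.
- syringe_2_plunger (a joint): draw of the plunger of syringe_2 in m: 0 = pushed fully home, 0.04 = fully out. A drawn (full) syringe reads over 0.025, a spent one under 0.006. Slides with 0.6 N of friction, so it stays where it is unless pushed.
- syringe_3_plunger (a joint): draw of the plunger of syringe_3 in m: 0 = pushed fully home, 0.04 = fully out. A drawn (full) syringe reads over 0.025, a spent one under 0.006. Slides with 0.6 N of friction, so it stays where it is unless pushed.
- syringe_4_plunger (a joint): draw of the plunger of syringe_4 in m: 0 = pushed fully home, 0.04 = fully out. A drawn (full) syringe reads over 0.025, a spent one under 0.006. Slides with 0.6 N of friction, so it stays where it is unless pushed.
- syringe_5_plunger (a joint): draw of the plunger of syringe_5 in m: 0 = pushed fully home, 0.04 = fully out. A drawn (full) syringe reads over 0.025, a spent one under 0.006. Slides with 0.6 N of friction, so it stays where it is unless pushed.
- barrel_1 (a point): point on the barrel axis of syringe_1, 8.5 mm above its origin along its z: the place to grip, across the 16 mm barrel
- barrel_2 (a point): point on the barrel axis of syringe_2, 8.5 mm above its origin along its z: the place to grip, across the 16 mm barrel
- barrel_3 (a point): point on the barrel axis of syringe_3, 8.5 mm above its origin along its z: the place to grip, across the 16 mm barrel
- barrel_4 (a point): point on the barrel axis of syringe_4, 8.5 mm above its origin along its z: the place to grip, across the 16 mm barrel
- barrel_5 (a point): point on the barrel axis of syringe_5, 8.5 mm above its origin along its z: the place to grip, across the 16 mm barrel
- stand: fixed sloping syringe stand, bare aluminium, on a grey foot plate 134 x 190 x 6 mm. Origin on the worktop under the middle cradle point; x is uphill, away from the robot (yaw up to 0.2 rad), foot plate from x = -42 to 92 mm. Two comb plates hold 3 cradles, 62 mm apart along y; a syringe lies in one with its axis rising 25 degrees to +x, plunger end up, flange behind the upper comb.
- cradle_left (a point): where the barrel point (point barrel_N) of a seated syringe lies in the left cradle: on the sloping axis, 75 mm above the worktop, at y = +62 mm in the stand's frame. Measured along the slope from here the lower comb spans -30 to -24 mm, the upper 31 to 38 mm; between them the barrel is free at both sides, 35 mm clear below its axis. Horns 20 mm apart, flaring, rise 7 mm over the axis.
- cradle_middle (a point): where the barrel point (point barrel_N) of a seated syringe lies in the middle cradle: on the sloping axis, 75 mm above the worktop, at y = 0 mm in the stand's frame. Measured along the slope from here the lower comb spans -30 to -24 mm, the upper 31 to 38 mm; between them the barrel is free at both sides, 35 mm clear below its axis. Horns 20 mm apart, flaring, rise 7 mm over the axis.
- cradle_right (a point): where the barrel point (point barrel_N) of a seated syringe lies in the right cradle: on the sloping axis, 75 mm above the worktop, at y = -62 mm in the stand's frame. Measured along the slope from here the lower comb spans -30 to -24 mm, the upper 31 to 38 mm; between them the barrel is free at both sides, 35 mm clear below its axis. Horns 20 mm apart, flaring, rise 7 mm over the axis.
- tray: fixed white square tray for spent syringes, 146 x 146 x 22 mm outside, walls and floor 4 mm thick (inside 138 x 138 mm). Origin: centre of its underside; x and y axes along its sides.
- dropper_bottle: small brown dropper bottle, 34 mm across, 102 mm high, standing loose among the things; origin: centre of its foot. Bystander.
- beaker: small clear beaker, 50 mm across, 59 mm high, loose; origin: centre of its foot. Bystander.
- vial: black-capped sample vial, 28 mm across, 60 mm high, loose; origin: centre of its foot. Bystander.
- pipette_bulb: red pipette bulb, 53 mm across, 76 mm high, loose, behind the work; origin: centre of its foot. Bystander.

How it is judged:
By the outcome, as a careful person would: the job done as asked, in the order asked, and still so for the second after the job is handed in, with the robot touching nothing.
It also fails if it takes over 69 s, if anything falls off the work surface, if the arm or the gripper's body presses on something with over 40 N, if the wrist force passes 120 N, or if a joint passes its speed limit or range.

## Working session

There is one attempt and no reset: what is moved stays moved. The work goes in short steps, Python scripts to look and compute and a shell command to move; the robot and the scene stay as the last step left them, time stands still between calls to the robot, and variables do not carry over. Pictures are saved under pics/ and viewed, at most 10 in all, crops included, and the job is handed in when it is done.

```bash
mkdir -p pics; cat > h.py <<'E'
import numpy as np, cv2
from workcell import arm
def w(P,uv,d=None,z=None):
    K=np.array(P["camera_matrix"]);R=np.array(P["orientation"]);t=np.array(P["position"])
    if R.shape!=(3,3): print("orient",R)
    r=R@np.linalg.inv(K)@np.array([uv[0],uv[1],1.0])
    if z is not None: return t+r*(z-t[2])/r[2]
    if d is None:
        u,v=int(round(uv[0])),int(round(uv[1])); a=P["depth"][max(0,v-1):v+2,max(0,u-1):u+2]; a=a[a>0]; d=np.median(a) if len(a) else np.nan
    return t+r*d
E
python3 - <<'E'
from h import *
np.set_printoptions(precision=3,suppress=True)
ims=[]
for c in ["scene","side"]:
    P=arm.camera(c); cv2.imwrite(f"pics/{c}0.png",P["frame"]); print(c,P["position"])
    for n in ["barrel_1","cradle_left","cradle_middle","cradle_right","tray","stand","dropper_bottle","beaker","vial","pipette_bulb"]:
        for q in arm.spot_point(P,n)[:6]:
            if q["p"]>.2: print(n,round(q["p"],2),np.round(q["xy"]),w(P,q["xy"]), w(P,q["xy"],z=.075 if 'cradle' in n else 0.0085 if 'barrel' in n else 0.))
E
```

```text
scene [-0.222 -0.762  0.714]
barrel_1 0.78 [344. 221.] [ 0.569 -0.156  0.067] [ 0.64  -0.101  0.008]
barrel_1 0.77 [312. 197.] [ 0.588 -0.035  0.079] [0.678 0.045 0.008]
barrel_1 0.74 [340. 288.] [ 0.421 -0.265  0.014] [ 0.426 -0.261  0.008]
barrel_1 0.67 [250. 235.] [0.43  0.031 0.011] [0.431 0.033 0.008]
barrel_1 0.6 [326. 209.] [ 0.572 -0.098  0.074] [ 0.653 -0.031  0.008]
barrel_1 0.41 [324. 206.] [ 0.572 -0.091  0.081] [ 0.663 -0.014  0.008]
cradle_left 0.79 [307. 196.] [ 0.582 -0.025  0.08 ] [ 0.589 -0.019  0.075]
cradle_middle 0.6 [326. 206.] [ 0.575 -0.094  0.081] [ 0.583 -0.088  0.075]
cradle_middle 0.55 [250. 236.] [0.429 0.031 0.009] [ 0.368 -0.044  0.075]
cradle_middle 0.53 [324. 207.] [ 0.57  -0.092  0.079] [ 0.575 -0.088  0.075]
cradle_right 0.73 [344. 219.] [ 0.566 -0.157  0.073] [ 0.564 -0.159  0.075]
cradle_right 0.43 [337. 290.] [ 0.415 -0.264  0.012] [ 0.358 -0.309  0.075]
tray 0.72 [194. 199.] [0.45  0.291 0.003] [0.453 0.295 0.   ]
stand 0.75 [323. 235.] [ 0.558 -0.101  0.005] [ 0.564 -0.096  0.   ]
dropper_bottle 0.57 [286. 264.] [ 0.412 -0.114  0.006] [ 0.418 -
[... 949 characters left out ...]
 0.   ]
tray 0.36 [318. 211.] [ 0.582 -0.034  0.08 ] [0.689 0.117 0.   ]
tray 0.21 [284. 265.] [ 0.417 -0.116  0.005] [ 0.421 -0.109  0.   ]
stand 0.78 [330. 245.] [ 0.571 -0.105  0.008] [ 0.58  -0.093  0.   ]
stand 0.64 [342. 231.] [ 0.57  -0.157  0.071] [ 0.66  -0.045  0.   ]
dropper_bottle 0.76 [285. 264.] [ 0.42  -0.119  0.009] [ 0.428 -0.106  0.   ]
dropper_bottle 0.51 [326. 217.] [0.68  0.061 0.001] [0.681 0.062 0.   ]
beaker 0.72 [270. 221.] [0.504 0.107 0.018] [0.522 0.142 0.   ]
vial 0.83 [381. 292.] [ 0.533 -0.345  0.008] [ 0.541 -0.337  0.   ]
pipette_bulb 0.76 [354. 207.] [0.784 0.048 0.016] [0.809 0.077 0.   ]
pipette_bulb 0.67 [264. 243.] [0.434 0.019 0.004] [0.438 0.026 0.   ]
```

```bash
python3 - <<'E'
import cv2,numpy as np
a=cv2.imread("pics/scene0.png")[160:330,150:430]; b=cv2.imread("pics/side0.png")[170:330,200:420]
cv2.imwrite("pics/crop1.png",cv2.resize(a,(800,486),interpolation=cv2.INTER_CUBIC))
E
```

```text
(no output)
```

View pics/crop1.png

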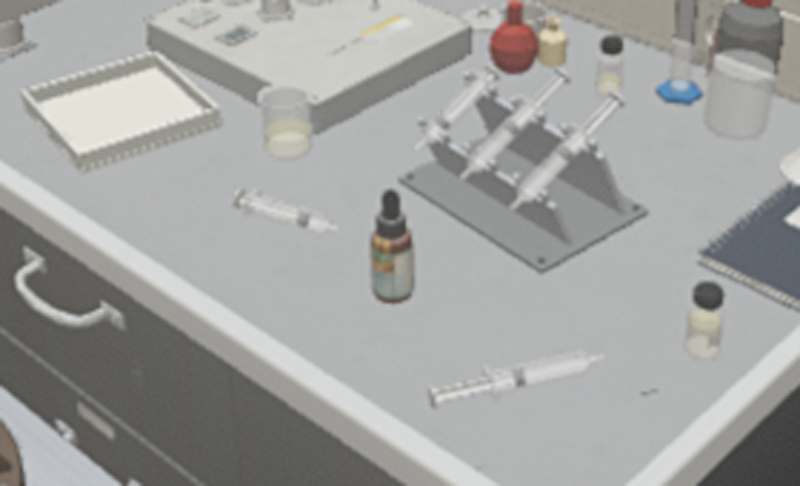

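```bash
python3 - <<'E'
from h import *
np.set_printoptions(precision=3,suppress=True)
o=arm.get_obs(); print(o["tool_pos"],o["tcp_rot"],o["finger_gap"])
P=arm.camera("scene")
for a,b in [((435,395),(603,357)),((240,200),(337,229))]:
    f=lambda c:w(P,(150+c[0]*.35,160+c[1]*.35),z=.0085)
    A,B=f(a),f(b); print("thumb",A,"noz",B,"yaw plunger",np.degrees(np.arctan2(*(A-B)[1::-1])),np.linalg.norm(A-B))
W=arm.camera("wrist"); R=np.array(o["tcp_rot"])
print("cam in tool",R.T@(np.array(W["position"])-o["tool_pos"]),"\n",R.T@np.array(W["orientation"]),W["camera_matrix"])
E
```

```text
[0.152 0.606 0.215] [[-0.97   0.243  0.   ]
 [ 0.243  0.97   0.   ]
 [-0.     0.    -1.   ]] 0.9977287249835223
thumb [ 0.35  -0.223  0.008] noz [ 0.467 -0.289  0.008] yaw plunger 150.46060094058865 0.13383080053461952
thumb [0.42  0.079 0.008] noz [ 0.447 -0.017  0.008] yaw plunger 105.6976254510581 0.10004201622295307
cam in tool [ 0.068 -0.001 -0.171] 
 [[ 0.    -0.969 -0.248]
 [ 1.     0.     0.   ]
 [-0.    -0.248  0.969]] [[334.345   0.    315.258]
 [  0.    334.345 199.775]
 [  0.      0.      1.   ]]
```

```bash
python3 -m handwheel '[[[0,0,1,0.041,-0.043,0.005,0.3],[0,0,1,0.041,-0.043,0.005,0.3],[0,0,1,0.041,-0.043,0.005,0.3],[0,0,1,0.041,-0.043,0.005,0.3],[0,0,1,0.041,-0.043,0.005,0.3],[0,0,0,0.041,-0.043,0.005,0.3],[0,0,0,0.041,-0.043,0.005,0.3],[0,0,0,0,0,0,0.3],[0,0,0,0,0,0,0.3]]]'
cat >> h.py <<'E'
def look(name,names):
    o=arm.get_obs(); P=arm.camera("wrist"); cv2.imwrite(f"pics/{name}.png",P["frame"])
    np.set_printoptions(precision=4,suppress=True); print("tcp",o["tool_pos"],"yaw",np.degrees(np.arctan2(o["tcp_rot"][1][0],o["tcp_rot"][0][0])))
    for n,z in names:
        for q in arm.spot_point(P,n)[:5]:
            if q["p"]>.2: print(n,round(q["p"],2),np.round(q["xy"],1),"depth",w(P,q["xy"]),"plane",w(P,q["xy"],z=z))
    return P
E
python3 - <<'E'
from h import *
P=look("w1",[("tray",.0),("barrel_5",.0085),("beaker",0)])
D=P["depth"]; K=np.array(P["camera_matrix"])
v,u=np.mgrid[0:400,0:640]
pts=np.einsum('ij,hwj->hwi',np.array(P["orientation"])@np.linalg.inv(K),np.dstack([u,v,np.ones_like(u)]))*D[...,None]+np.array(P["position"])
m=(abs(pts[...,2]-.022)<.004)&(np.hypot(pts[...,0]-.445,pts[...,1]-.292)<.13)&(D>0)
r=cv2.minAreaRect(pts[m][:,:2].astype(np.float32)); print(m.sum(),r)
E
```

```text
t: 2.33
tool_pos: [0.4389, 0.3053, 0.2496]
tcp_rot: [[-0.987, 0.159, -0.0], [0.159, 0.987, 0.0], [0.0, 0.0, -1.0]]
force: [0.8, 0.4, -0.3]
finger_gap: 0.351
gripper_force: 0.0
tcp [0.4389 0.3053 0.2496] yaw 170.87173529668704
tray 0.62 [303.7 175.5] depth [0.4428 0.2891 0.0047] plane [0.4436 0.2888 0.    ]
barrel_5 0.81 [103.5 204.9] depth [0.4376 0.0367 0.0175] plane [0.4391 0.0305 0.0085]
beaker 0.69 [195.  250.8] depth [0.4    0.2792 0.3405] plane [0.522  0.1265 0.    ]
beaker 0.25 [  0.4 212.4] depth [ 0.4256 -0.0879  0.0237] plane [ 0.4289 -0.112   0.    ]
1755 ((0.4669421315193176, 0.29938870668411255), (0.1717158406972885, 0.18178912997245789), 78.14017486572266)
```

View pics/w1.png

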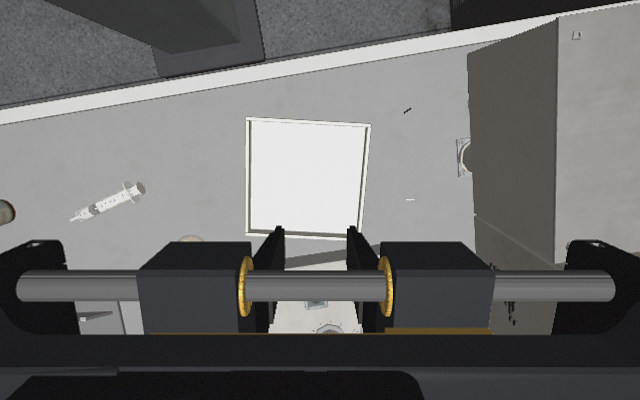

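```bash
python3 -m handwheel '[[[0,0,0,0.011,-0.047,0,0.3],[0,0,0,0.011,-0.047,0,0.3],[0,0,0,0.011,-0.047,0,0.3],[0,0,0,0.011,-0.047,0,0.3],[0,0,0,0.011,-0.047,0,0.3],[0,0,0,0.011,-0.047,0,0.3],[0,0,0,0.011,-0.047,0,0.3],[0,0,0,0,0,0,0.3],[0,0,0,0,0,0,0.3]]]'
python3 - <<'E'
from h import *
P=look("w2",[("cradle_left",.075),("cradle_middle",.075),("cradle_right",.075),("barrel_1",.075),("stand",0)])
# w1 geometry reused: same orientation, camera displaced with tcp
o=arm.get_obs(); d=np.array([.4389,.3053,.2496])-o["tool_pos"]
Q=dict(P); Q["position"]=np.array(P["position"])+d
for c in [(246,117),(370,125),(247,236),(359,240)]: print("tray corner",w(Q,c,z=.022))
T,N=w(Q,(143,187),z=.0085),w(Q,(70,220),z=.0085); print("spent",T,N,np.degrees(np.arctan2(*(T-N)[1::-1])),np.linalg.norm(T-N),(T*52+N*54)/106)
E
```

```text
t: 3.65
tool_pos: [0.5158, -0.0229, 0.2496]
tcp_rot: [[-0.988, 0.157, -0.0], [0.157, 0.988, 0.0], [0.0, 0.0, -1.0]]
force: [-0.5, -0.1, 0.0]
finger_gap: 0.349
gripper_force: 0.0
tcp [ 0.5158 -0.0229  0.2496] yaw 170.94724850257361
cradle_left 0.6 [321.6 245.9] depth [ 0.585  -0.0278  0.0839] plane [ 0.5886 -0.0282  0.075 ]
cradle_left 0.5 [108.2 129.7] depth [ 0.4271 -0.258   0.0161] plane [ 0.4302 -0.2223  0.075 ]
cradle_middle 0.97 [263.3 247.9] depth [ 0.5015 -0.0449  0.2818] plane [ 0.5808 -0.0923  0.075 ]
cradle_right 0.32 [348.4 100.4] depth [0.4388 0.0274 0.0174] plane [0.4402 0.0216 0.075 ]
barrel_1 0.97 [266.5 244.7] depth [ 0.501  -0.0437  0.2795] plane [ 0.5776 -0.0881  0.075 ]
barrel_1 0.96 [320.6 244.5] depth [ 0.5835 -0.0286  0.0831] plane [ 0.5868 -0.029   0.075 ]
barrel_1 0.81 [206.3 244.8] depth [ 0.4773 -0.0474  0.3363] plane [ 0.5673 -0.1538  0.075 ]
barrel_1 0.7 [352.9 101. ] depth [0.4403 0.0325 0.0177] plane [0.4415 0.026  0.075 ]
barrel_1 0.65 [107.8 126.4] depth [ 0.4234 -0.2571  0.0165] plane [ 0.427  -0.2217  0.075 ]
stand 0.73 [271.3 225.6] depth [ 0.559  -0.08    0.0675] plane [ 0.5801 -0.0928  0.    ]
tray corner [0.3615 0.2358 0.022 ]
tray corner [0.3931 0.3764 0.022 ]
tray corner [0.5049 0.2067 0.022 ]
tray corner [0.5325 0.3459 0.022 ]
spent [0.4246 0.0872 0.0085] [ 0.4519 -0.0181  0.0085] 104.53154496424162 0.1088812223313334 [0.4385 0.0336 0.0085]
```

View pics/w2.png

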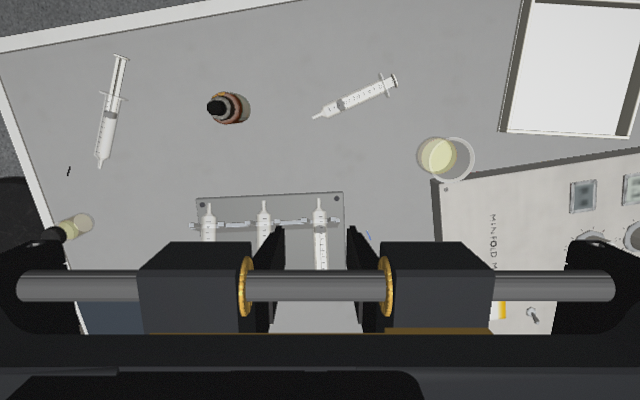

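```bash
python3 - <<'E'
from h import *
P=arm.camera("wrist")
for c in [(197,200),(342,192)]: print("foot corner",w(P,c,z=.006))
T,N=w(P,(121,57),z=.0085),w(P,(99,167),z=.0085); print("drawn",T,N,np.degrees(np.arctan2(*(T-N)[1::-1])),np.linalg.norm(T-N), N+.052*(T-N)/np.linalg.norm(T-N))
E
python3 -m handwheel '[[[-1.3,-8.24,0,0.0147,0,-0.03,0.3],[-1.3,-8.24,0,0.0147,0,-0.03,0.3],[-1.3,-8.24,0,0.0147,0,-0.03,0.3],[0,0,0,0,-0.001,-0.03,0.3],[0,0,0,0,0,0,0.3],[0,0,0,0,0,0,0.3]]]'
python3 - <<'E'
from h import *
P=look("w3",[("cradle_left",.075),("cradle_middle",.075),("cradle_right",.075),("barrel_1",.075)])
E
```

```text
foot corner [ 0.52983795 -0.17930193  0.006     ]
foot corner [0.54847525 0.00557648 0.006     ]
drawn [ 0.3507187  -0.22324393  0.0085    ] [ 0.46910902 -0.28818767  0.0085    ] 151.25275981069427 0.13503316815817556 [ 0.42351803 -0.26317845  0.0085    ]
t: 4.75
tool_pos: [0.5604, -0.0247, 0.1316]
tcp_rot: [[-0.897, 0.157, 0.414], [0.143, 0.988, -0.065], [-0.419, 0.001, -0.908]]
force: [-0.5, 0.1, 0.4]
finger_gap: 0.354
gripper_force: 0.0
tcp [ 0.5604 -0.0247  0.1316] yaw 170.9148066236702
cradle_left 0.64 [314.9 212.8] depth [ 0.5811 -0.0291  0.0827] plane [ 0.5878 -0.0302  0.075 ]
cradle_middle 0.8 [229.2 214.6] depth [ 0.5737 -0.089   0.0822] plane [ 0.5796 -0.0924  0.075 ]
cradle_right 0.6 [315.9 210.5] depth [ 0.5796 -0.0282  0.0821] plane [ 0.5857 -0.0291  0.075 ]
barrel_1 0.81 [230.8 211.8] depth [ 0.5725 -0.0877  0.0808] plane [ 0.5772 -0.0904  0.075 ]
barrel_1 0.8 [312.8 212.9] depth [ 0.581  -0.0306  0.0827] plane [ 0.5876 -0.0317  0.075 ]
barrel_1 0.58 [142.7 216.1] depth [ 0.5659 -0.1502  0.0815] plane [ 0.571  -0.1556  0.075 ]
```

View pics/w3.png

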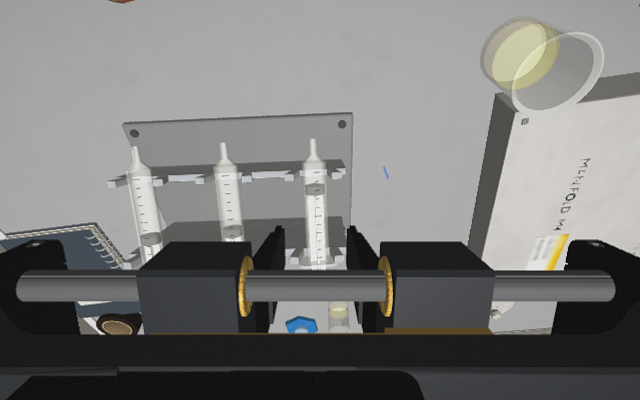

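```bash
python3 -m handwheel '[[[0,0,0,0.0095,-0.002,-0.021,0.3],[0,0,0,0.0095,-0.002,-0.021,0.3],[0,0,0,0.0095,-0.002,-0.021,0.3],[0,0,0,0,0,0,0.3],[0,0,0,0,0,0,1],[0,0,0,0,0,0,1],[0,0,0,0,0,0,1],[0,0,0,0,0,0,1]]]'
```

```text
t: 6.0
tool_pos: [0.5885, -0.0308, 0.0684]
tcp_rot: [[-0.896, 0.157, 0.415], [0.143, 0.988, -0.065], [-0.42, 0.001, -0.908]]
force: [-2.4, 0.4, 7.2]
finger_gap: 0.173
gripper_force: 29.9
```

```bash
python3 -m handwheel '[[[0,0,0,-0.0083,0.0013,0.0182,1],[0,0,0,-0.0083,0.0013,0.0182,1],[0,0,0,-0.0083,0.0013,0.0182,1],[0,0,0,-0.0083,0.0013,0.0182,1],[0,0,0,-0.0083,0.01,0.03,1],[1.3,8.24,0,-0.0136,0.0438,0.02,1],[1.3,8.24,0,-0.0136,0.0438,0,1],[1.3,8.24,0,-0.0136,0.0438,0,1],[0,0,-3,-0.0136,0.0438,0,1],[0,0,0,-0.0136,0.0438,0,1]]]'
python3 -m handwheel '[[[0,0,0,-0.0136,0.0438,0,1],[0,0,0,-0.0105,0.0438,0,1],[0,0,0,0,0.0335,0,1],[0,0,0,0,0,0,1]]]'
python3 - <<'E'
from h import *
P=look("w4",[("tray",0),("barrel_1",.17)])
E
```

```text
t: 7.25
tool_pos: [0.4782, 0.2047, 0.1903]
tcp_rot: [[-0.978, 0.21, -0.005], [0.21, 0.978, 0.001], [0.006, -0.0, -1.0]]
force: [1.0, -0.2, 0.2]
finger_gap: 0.173
gripper_force: 29.9
t: 7.75
tool_pos: [0.4541, 0.3261, 0.1902]
tcp_rot: [[-0.978, 0.207, -0.005], [0.207, 0.978, 0.001], [0.005, 0.0, -1.0]]
force: [-0.6, -0.4, -0.9]
finger_gap: 0.171
gripper_force: 29.9
tcp [0.4541 0.3261 0.1902] yaw 168.06357534405896
tray 0.85 [281.5 179.2] depth [0.4453 0.2898 0.005 ] plane [0.4461 0.2891 0.    ]
barrel_1 0.86 [315.4 247.3] depth [0.4498 0.3262 0.2063] plane [0.4643 0.3232 0.17  ]
barrel_1 0.82 [ 50.4 223. ] depth [0.4383 0.037  0.0183] plane [0.4161 0.1705 0.17  ]
barrel_1 0.56 [157.9 268.5] depth [0.5069 0.1435 0.0353] plane [0.4578 0.2243 0.17  ]
```

View pics/w4.png

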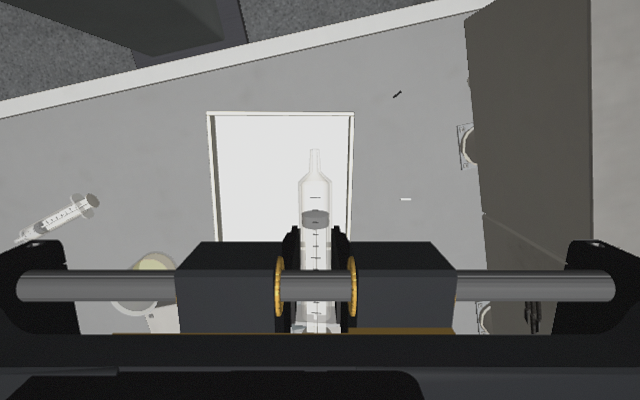

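```bash
python3 -m handwheel '[[[0,0,0,-0.0015,-0.0045,-0.055,1],[0,0,0,0,0,-0.055,1],[0,0,0,0,0,-0.05,1],[0,0,0,0,0,-0.018,1],[0,0,0,0,0,-0.005,1],[0,0,0,0,0,0,1]]]'
```

```text
t: 8.65
tool_pos: [0.4536, 0.3196, 0.008]
tcp_rot: [[-0.978, 0.21, -0.005], [0.21, 0.978, 0.001], [0.005, 0.0, -1.0]]
force: [-0.8, -0.4, 0.5]
finger_gap: 0.173
gripper_force: 30.0
```

```bash
python3 -m handwheel '[[[0,0,0,0,0,-0.002,1],[0,0,0,0,0,0,1],[0,0,0,0,0,0,0.45],[0,0,0,0,0,0,0.45],[0,0,0,0,0,0,0.45],[0,0,0,0,0,0.03,0.45],[0,0,0,0,0,0.05,0.45],[0,0,0,0,0,0.05,0.3],[0,0,-10.6,-0.002,-0.047,0.03,0.3],[0,0,-10.6,-0.002,-0.047,0,0.3]]]'
python3 -m handwheel '[[[0,0,-10.6,-0.002,-0.047,0,0.3],[0,0,-10.6,-0.002,-0.047,0,0.3],[0,0,-10.6,-0.002,-0.047,0,0.3],[0,0,-10.5,-0.002,-0.047,0,0.3],[0,0,0,0,0,-0.05,0.3],[0,0,0,0,0,0,0.3],[0,0,0,0,0,0,0.3]]]'
python3 - <<'E'
from h import *
P=look("w5",[("barrel_5",.0085)])
E
```

```text
t: 9.9
tool_pos: [0.4496, 0.2255, 0.1674]
tcp_rot: [[-0.833, 0.553, -0.0], [0.553, 0.833, 0.004], [0.003, 0.003, -1.0]]
force: [0.5, -0.4, -0.6]
finger_gap: 0.348
gripper_force: 0.0
t: 10.78
tool_pos: [0.4415, 0.0384, 0.1162]
tcp_rot: [[-0.25, 0.968, -0.001], [0.968, 0.25, 0.005], [0.005, 0.0, -1.0]]
force: [0.2, -0.1, 0.3]
finger_gap: 0.351
gripper_force: 0.0
tcp [0.4415 0.0384 0.1162] yaw 104.47290816361479
barrel_5 0.83 [307.2 203.6] depth [0.4365 0.0335 0.0178] plane [0.4369 0.031  0.0085]
```

View pics/w5.png

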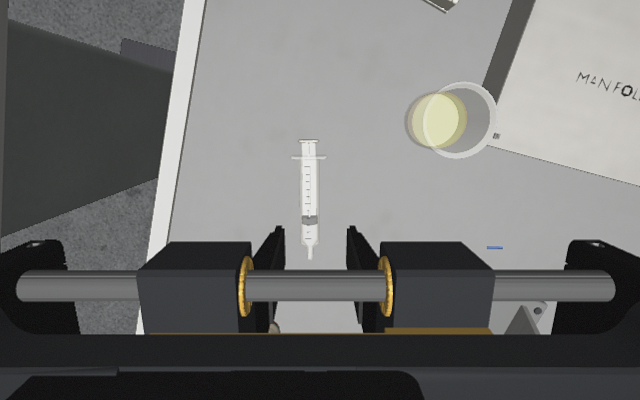

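```bash
python3 -m handwheel '[[[0,0,0,-0.0045,-0.0065,-0.05,0.3],[0,0,0,0,0,-0.045,0.3],[0,0,0,0,0,-0.018,0.3],[0,0,0,0,0,0,0.3],[0,0,0,0,0,0,1],[0,0,0,0,0,0,1],[0,0,0,0,0,0,1],[0,0,0,0,0,0,1]]]'
```

```text
t: 11.88
tool_pos: [0.4372, 0.0316, 0.0031]
tcp_rot: [[-0.249, 0.969, 0.001], [0.968, 0.249, 0.005], [0.005, 0.002, -1.0]]
force: [-0.1, 0.9, 9.2]
finger_gap: 0.171
gripper_force: 30.0
```

```bash
python3 -m handwheel '[[[0,0,0,0,0,0.03,1],[0,0,0,0,0,0.05,1],[0,0,0,0,0,0.04,1],[0,0,10.6,0,0.0375,0,1],[0,0,10.6,0,0.0375,0,1],[0,0,10.6,0,0.0375,0,1],[0,0,10.6,0,0.0375,0,1],[0,0,10.6,0,0.0375,0,1],[0,0,10.5,0.0014,0.0375,0,1],[0,0,0,0,0,0,1]]]'
python3 -m handwheel '[[[0,0,0,0,0,-0.05,1],[0,0,0,0,0,-0.045,1],[0,0,0,0,0,-0.015,1],[0,0,0,0,0,-0.004,1],[0,0,0,0,0,0,1]]]'
```

```text
t: 13.12
tool_pos: [0.4379, 0.2583, 0.1225]
tcp_rot: [[-0.979, 0.205, -0.004], [0.205, 0.979, 0.002], [0.005, 0.001, -1.0]]
force: [0.8, 0.2, 0.9]
finger_gap: 0.174
gripper_force: 30.0
t: 13.75
tool_pos: [0.4386, 0.2566, 0.0094]
tcp_rot: [[-0.978, 0.21, -0.004], [0.21, 0.978, 0.002], [0.004, 0.001, -1.0]]
force: [-0.8, 0.1, -0.2]
finger_gap: 0.172
gripper_force: 30.0
```

```bash
python3 -m handwheel '[[[0,0,0,0,0,-0.002,1],[0,0,0,0,0,0,1],[0,0,0,0,0,0,0.45],[0,0,0,0,0,0,0.45],[0,0,0,0,0,0,0.45],[0,0,0,0,0,0.03,0.45],[0,0,0,0,0,0.06,0.45],[0,0,0,0.01,0,0.06,0.3],[0,0,0,0.02,0,0.06,0.3],[0,0,0,0,0,0,0.3]]]'
python3 - <<'E'
from h import *
P=look("w6",[("barrel_5",.0125),("tray",0)])
E
```

```text
t: 15.0
tool_pos: [0.47, 0.2571, 0.2197]
tcp_rot: [[-0.978, 0.21, 0.002], [0.21, 0.978, 0.004], [-0.002, 0.004, -1.0]]
force: [-0.3, -0.8, 0.2]
finger_gap: 0.348
gripper_force: 0.0
tcp [0.47   0.2571 0.2197] yaw 167.89781773402422
barrel_5 0.65 [367.2 148.1] depth [0.4507 0.3196 0.0218] plane [0.4519 0.3208 0.0125]
barrel_5 0.59 [307.5 148.4] depth [0.4372 0.2555 0.0218] plane [0.4381 0.2552 0.0125]
tray 0.55 [336.8 147.5] depth [0.4449 0.2879 0.0045] plane [0.4454 0.2881 0.    ]
```

View pics/w6.png

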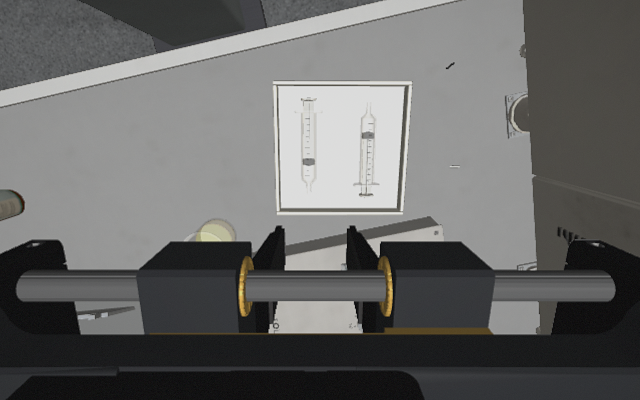

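```bash
python3 -m handwheel '[[[0,0,-8,-0.0046,-0.052,0,0.3],[0,0,-9,-0.0046,-0.052,0,0.3],[0,0,0,-0.0046,-0.052,0,0.3],[0,0,0,-0.0046,-0.052,0,0.3],[0,0,0,-0.0046,-0.052,0,0.3],[0,0,0,-0.0046,-0.052,0,0.3],[0,0,0,-0.0046,-0.052,0,0.3],[0,0,0,-0.0046,-0.052,0,0.3],[0,0,0,-0.0046,-0.052,0,0.3],[0,0,0,-0.0046,-0.052,0,0.3]]]'
python3 -m handwheel '[[[0,0,0,0,0,-0.05,0.3],[0,0,0,0,0,-0.04,0.3],[0,0,0,0,0,0,0.3],[0,0,0,0,0,0,0.3]]]'
python3 - <<'E'
from h import *
P=look("w7",[("barrel_4",.0085)])
E
```

```text
t: 16.4
tool_pos: [0.4208, -0.2646, 0.2139]
tcp_rot: [[-0.874, 0.486, -0.007], [0.486, 0.874, 0.005], [0.008, 0.001, -1.0]]
force: [0.9, -0.4, -0.7]
finger_gap: 0.35
gripper_force: 0.0
t: 16.9
tool_pos: [0.422, -0.2634, 0.1261]
tcp_rot: [[-0.874, 0.486, -0.005], [0.486, 0.874, 0.003], [0.006, 0.0, -1.0]]
force: [0.6, 0.7, 0.7]
finger_gap: 0.35
gripper_force: 0.0
tcp [ 0.422  -0.2634  0.1261] yaw 150.9383740147413
barrel_4 0.66 [317.7 192.2] depth [ 0.4193 -0.26    0.018 ] plane [ 0.4213 -0.261   0.0085]
barrel_4 0.61 [540.4 315.1] depth [ 0.5657 -0.156   0.0816] plane [ 0.6344 -0.1305  0.0085]
```

View pics/w7.png

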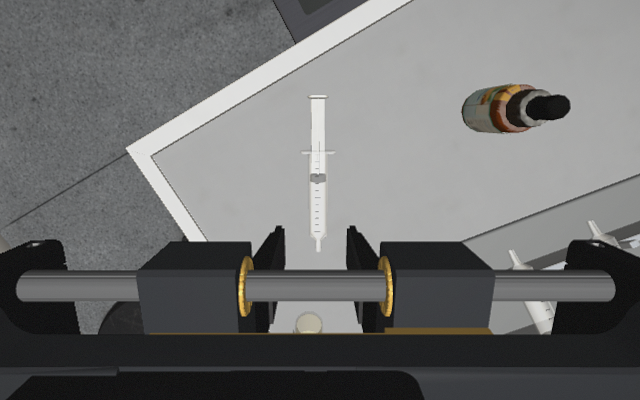

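```bash
python3 - <<'E'
from h import *
P=arm.camera("wrist"); np.set_printoptions(precision=4,suppress=True)
g=cv2.cvtColor(P["frame"],cv2.COLOR_BGR2GRAY).astype(int)
print("flange col 305 rows145-160",g[145:160,305],g[145:160,331]); print("tip rows",g[240:258,317],g[240:258,319])
F=w(P,(318,152.5),z=.0085);N=w(P,(318.5,252),z=.0085);d=(F-N)/np.linalg.norm(F-N)
print(F,N,np.linalg.norm(F-N),np.degrees(np.arctan2(d[1],d[0])),"barrel from F",F-.039*d,"from N",N+.052*d)
E
```

```text
flange col 305 rows145-160 [172 172 173 170 158 164 202 214 170 167 174 174 175 175 174] [173 172 173 170 156 173 205 214 173 168 172 174 174 174 174]
tip rows [225 225 225 224 222 222 220 219 217 215 208 181 173 173 173 175 174 174] [220 219 221 221 221 221 218 217 214 216 203 179 173 173 173 173 174 173]
[ 0.3913 -0.2442  0.0085] [ 0.4722 -0.2884  0.0085] 0.09216126518202597 151.35687658820018 barrel from F [ 0.4255 -0.2629  0.0085] from N [ 0.4266 -0.2635  0.0085]
```

```bash
python3 -m handwheel '[[[0,0,0,0.004,0,-0.05,0.3],[0,0,0,0,0,-0.05,0.3],[0,0,0,0,0,-0.023,0.3],[0,0,0,0,0,0,0.3],[0,0,0,0,0,0,1],[0,0,0,0,0,0,1],[0,0,0,0,0,0,1],[0,0,0,0,0,0,1]]]'
```

```text
t: 18.05
tool_pos: [0.4262, -0.2637, 0.0034]
tcp_rot: [[-0.874, 0.486, -0.003], [0.486, 0.874, 0.002], [0.004, -0.0, -1.0]]
force: [-1.0, 0.5, 7.8]
finger_gap: 0.173
gripper_force: 30.0
```

```bash
python3 -m handwheel '[[[0,0,0,0,0,0.04,1],[0,0,0,0,0,0.06,1],[0,0,0,0,0,0.06,1],[0,0,-10.63,0.0089,0.0159,0.04,1],[0,0,-10.63,0.0089,0.0159,0.02,1],[0,0,-10.63,0.0089,0.0159,0,1],[0,0,-10.63,0.0089,0.0159,0,1],[0,0,-10.63,0.0089,0.0159,0,1],[0,0,-10.63,0.0089,0.0159,0,1],[0,0,-10.63,0.0089,0.0159,0,1]]]'
python3 -m handwheel '[[[0,0,-10.63,0.0089,0.0159,0,1],[0,0,-10.63,0.0089,0.0159,0,1],[0,0,-10.63,0.0089,0.0159,0,1],[0,0,-10.63,0.0089,0.0159,0,1],[0,0,-10.63,0.0089,0.0159,0,1],[0,0,-10.63,0.0089,0.0159,0,1],[0,0,-10.63,0.0089,0.0159,0,1],[0,0,-10.63,0.0089,0.0159,0,1],[0,0,0,0,0,0,1],[0,0,0,0,0,0,1]]]'
python3 -m handwheel '[[[-1.3,-8.24,0,0,0,-0.01,1],[-1.3,-8.24,0,0,0,-0.01,1],[-1.3,-8.24,0,0,0,-0.01,1],[0,0,0,0,0,0,1],[0,0,0,0,0,0,1]]]'
python3 - <<'E'
from h import *
P=look("w8",[("barrel_4",.075),("cradle_left",.075),("cradle_middle",.075),("cradle_right",.075)])
E
```

```text
t: 19.3
tool_pos: [0.4882, -0.1516, 0.2228]
tcp_rot: [[0.239, 0.971, 0.001], [0.971, -0.239, 0.005], [0.005, 0.0, -1.0]]
force: [0.4, 0.5, -0.2]
finger_gap: 0.17
gripper_force: 30.0
t: 20.55
tool_pos: [0.5589, -0.0253, 0.2226]
tcp_rot: [[0.99, -0.144, 0.005], [-0.144, -0.99, -0.001], [0.005, 0.0, -1.0]]
force: [-0.1, 0.1, -0.3]
finger_gap: 0.171
gripper_force: 30.0
t: 21.18
tool_pos: [0.5599, -0.0255, 0.1934]
tcp_rot: [[0.895, -0.148, 0.421], [-0.133, -0.989, -0.067], [0.426, 0.004, -0.905]]
force: [-0.4, 0.3, 1.0]
finger_gap: 0.172
gripper_force: 30.0
tcp [ 0.5599 -0.0255  0.1934] yaw -8.425130760057547
barrel_4 0.87 [316.6 240.7] depth [ 0.5622 -0.0274  0.2102] plane [ 0.5715 -0.0298  0.075 ]
barrel_4 0.82 [448.5 217.9] depth [ 0.5735 -0.1485  0.0837] plane [ 0.5741 -0.1522  0.075 ]
barrel_4 0.78 [380.2 220.3] depth [ 0.5802 -0.0878  0.0849] plane [ 0.5812 -0.09    0.075 ]
barrel_4 0.59 [180.1 319.8] depth [0.5428 0.0085 0.2953] plane [0.5219 0.0965 0.075 ]
cradle_left 0.45 [380.2 220.8] depth [ 0.5798 -0.0879  0.084 ] plane [ 0.5807 -0.0899  0.075 ]
cradle_left 0.28 [384.1 219.2] depth [ 0.5806 -0.0912  0.0857] plane [ 0.5817 -0.0937  0.075 ]
cradle_middle 0.86 [381.8 222.7] depth [ 0.578  -0.0891  0.0838] plane [ 0.5788 -0.091   0.075 ]
cradle_right 0.66 [453.8 220.3] depth [ 0.5706 -0.1523  0.0846] plane [ 0.5713 -0.1565  0.075 ]
```

View pics/w8.png

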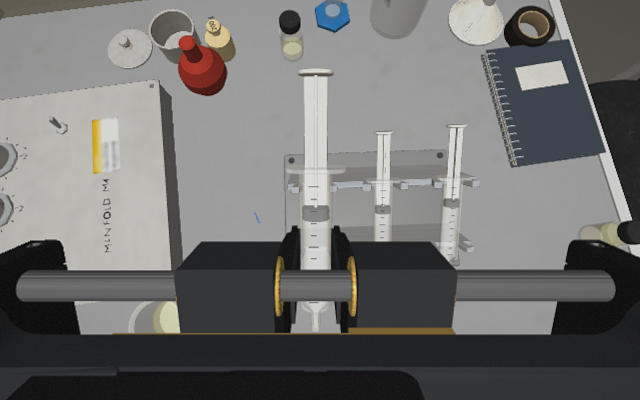

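```bash
python3 - <<'E'
from h import *
o=arm.get_obs();P=arm.camera("wrist"); np.set_printoptions(precision=4,suppress=True)
R=np.array(o["tcp_rot"]);t=np.array(o["tool_pos"])
C=R.T@(np.array(P["position"])-t); M=R.T@np.array(P["orientation"])@np.linalg.inv(np.array(P["camera_matrix"]))
for px in [(316,166),(316,170),(316,174),(316,331)]:
    r=M@np.array([*px,1.]); print(px,"tool frame at barrel axis:",C+r*(-.0055-C[2])/r[2])
a,b=w(P,(293,186),z=.093),w(P,(476,182),z=.093); print(a,b,np.degrees(np.arctan2(*(a-b)[1::-1]))-90)
cv2.imwrite("pics/crop2.png",cv2.resize(P["frame"][60:260,270:490],None,fx=3,fy=3,interpolation=cv2.INTER_CUBIC)[:600,:])
E
```

```text
(316, 166) tool frame at barrel axis: [ 0.0456  0.0013 -0.0055]
(316, 170) tool frame at barrel axis: [ 0.0436  0.0013 -0.0055]
(316, 174) tool frame at barrel axis: [ 0.0416  0.0013 -0.0055]
(316, 331) tool frame at barrel axis: [-0.0483  0.0013 -0.0055]
[ 0.6203 -0.0158  0.093 ] [ 0.6001 -0.1749  0.093 ] -7.218184169908184
```

View pics/crop2.png

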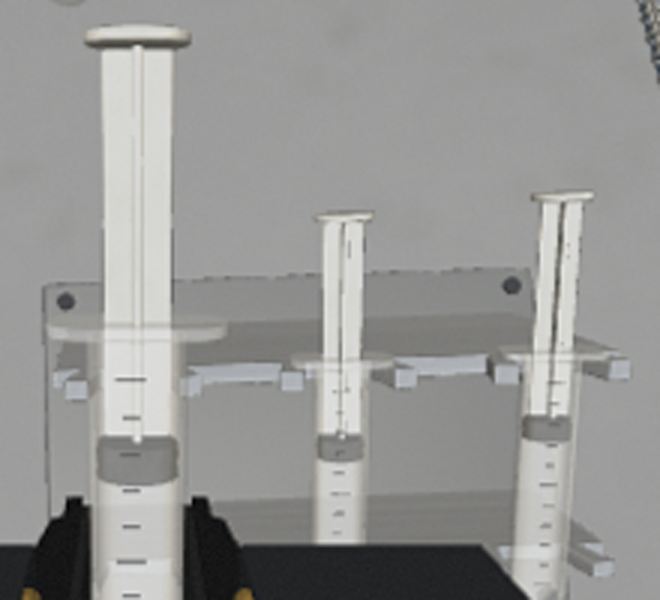

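```bash
python3 - <<'E'
from h import *
o=arm.get_obs();P=arm.camera("wrist"); np.set_printoptions(precision=4,suppress=True)
t=np.array(o["tool_pos"]);R=np.array(o["tcp_rot"])
K=np.array(P["camera_matrix"]);O=np.array(P["orientation"]);C=np.array(P["position"])
y=np.radians(-7.2);c,s=np.cos(np.radians(25)),np.sin(np.radians(25))
sx=np.array([np.cos(y),np.sin(y),0]);sy=np.array([-np.sin(y),np.cos(y),0]);ax=c*sx+np.array([0,0,s]);n=-s*sx+np.array([0,0,c])
B=np.array([.5795,-.0905,.075])
def hit(px):
    r=O@np.linalg.inv(K)@np.array([*px,1.]); return C+r*((B-C)@n)/(r@n)
Fm,Fr=hit((384,180)),hit((455,178.3))
print(Fm,Fr,np.linalg.norm(Fm-Fr),(Fm-Fr)@ax,(Fm-Fr)@sy,"barrel mid from flange",Fm-.039*ax)
R2=np.column_stack([ax,-sy,-n])
for F in (Fm+.062*sy,Fr+.124*sy): print("left barrel",F-.039*ax,"TCP target",F-R2@np.array([.0437,.0013,-.0055]),"delta",F-R2@np.array([.0437,.0013,-.0055])-t)
print("n",n,"sin angle axis now vs",R[:,0],ax)
E
```

```text
[ 0.614  -0.0958  0.0913] [ 0.6063 -0.1581  0.0913] 0.06281980733854393 -0.00011687351589674052 0.06281969861940649 barrel mid from flange [ 0.579  -0.0914  0.0748]
left barrel [ 0.5867 -0.0298  0.0748] TCP target [ 0.585  -0.0283  0.0678] delta [ 0.0253 -0.0032 -0.1249]
left barrel [ 0.5867 -0.0307  0.0749] TCP target [ 0.585  -0.0291  0.0679] delta [ 0.0253 -0.0041 -0.1249]
n [-0.4193  0.053   0.9063] sin angle axis now vs [ 0.8942 -0.1332  0.4274] [ 0.8992 -0.1136  0.4226]
```

```bash
python3 -m handwheel '[[[0,0,1.2,0.0033,-0.0008,-0.04,1],[0,0,0,0.003,-0.0008,-0.039,1],[0,0,0,0,0,0,1],[0,0,0,0,0,0,1],[0,0,0,0.0063,-0.0008,-0.0136,1],[0,0,0,0.0063,-0.0008,-0.0136,1],[0,0,0,0.0063,-0.0008,-0.0136,1],[0,0,0,0,0,0,1]]]'
```

```text
t: 22.52
tool_pos: [0.5845, -0.029, 0.0716]
tcp_rot: [[0.897, -0.128, 0.422], [-0.115, -0.992, -0.058], [0.426, 0.003, -0.905]]
force: [-0.3, -0.0, 0.3]
finger_gap: 0.176
gripper_force: 30.0
```

```bash
python3 -m handwheel '[[[0,0,0,0.0026,-0.0005,-0.0032,1],[0,0,0,0,0,0,1],[0,0,0,0,0,0,1]]]'
```

```text
t: 22.9
tool_pos: [0.5876, -0.0296, 0.0706]
tcp_rot: [[0.897, -0.128, 0.424], [-0.115, -0.992, -0.058], [0.428, 0.003, -0.904]]
force: [-0.1, 0.2, -0.7]
finger_gap: 0.17
gripper_force: 30.0
```

```bash
python3 -m handwheel '[[[0,0,0,0.0013,-0.0002,-0.0027,1],[0,0,0,0,0,0,1],[0,0,0,0,0,0,1]]]'
python3 -m handwheel '[[[0,0,0,-0.0015,0.0002,-0.0007,1],[0,0,0,0,0,0,1],[0,0,0,0,0,0,1]]]'
```

```text
t: 23.28
tool_pos: [0.5886, -0.0294, 0.0694]
tcp_rot: [[0.897, -0.128, 0.422], [-0.114, -0.992, -0.057], [0.426, 0.003, -0.905]]
force: [-10.7, 3.0, 18.4]
finger_gap: 0.17
gripper_force: 30.0
t: 23.65
tool_pos: [0.5885, -0.0295, 0.0695]
tcp_rot: [[0.897, -0.128, 0.423], [-0.114, -0.992, -0.057], [0.427, 0.003, -0.904]]
force: [-5.2, 4.0, 13.5]
finger_gap: 0.167
gripper_force: 30.0
```

```bash
python3 -m handwheel '[[[0,0,0,-0.0008,0.0001,0.0018,1],[0,0,0,-0.0018,0.0002,-0.0008,1],[0,0,0,0,0,0,1],[0,0,0,0,0,0,1]]]'
```

```text
t: 24.15
tool_pos: [0.5856, -0.0294, 0.0692]
tcp_rot: [[0.898, -0.128, 0.42], [-0.115, -0.992, -0.057], [0.424, 0.003, -0.906]]
force: [0.7, -0.1, -0.9]
finger_gap: 0.168
gripper_force: 30.0
```

```bash
python3 -m handwheel '[[[0,0,0,0,0,0,0.4],[0,0,0,0,0,0,0.3],[0,0,0,0,0,0,0.3],[0,0,0,-0.0084,0.001,0.018,0.3],[0,0,0,-0.0126,0.0016,0.027,0.3],[0,0,0,-0.0126,0.0016,0.027,0.3],[0,0,0,-0.0168,0.002,0.036,0.3],[0,0,0,0,0,0,0.3],[0,0,0,0,0,0,0.3]]]'
python3 - <<'E'
from h import *
P=look("w9",[("barrel_4",.075)])
cv2.imwrite("pics/crop3.png",cv2.resize(P["frame"][80:260,250:500],None,fx=3,fy=3,interpolation=cv2.INTER_CUBIC))
E
```

```text
t: 25.28
tool_pos: [0.5353, -0.0232, 0.1771]
tcp_rot: [[0.898, -0.128, 0.421], [-0.115, -0.992, -0.057], [0.424, 0.003, -0.906]]
force: [-0.0, -0.7, -0.5]
finger_gap: 0.347
gripper_force: 0.0
tcp [ 0.5353 -0.0232  0.1771] yaw -7.287724847663416
barrel_4 0.97 [315.7 188.1] depth [ 0.5887 -0.0316  0.0861] plane [ 0.5912 -0.032   0.075 ]
barrel_4 0.94 [385.5 192.2] depth [ 0.5781 -0.0899  0.0844] plane [ 0.5798 -0.0922  0.075 ]
barrel_4 0.9 [452.6 192.3] depth [ 0.5711 -0.1475  0.082 ] plane [ 0.5722 -0.1506  0.075 ]
barrel_4 0.43 [314.2 191.8] depth [ 0.586  -0.03    0.0846] plane [ 0.5881 -0.0303  0.075 ]
```

View pics/crop3.png

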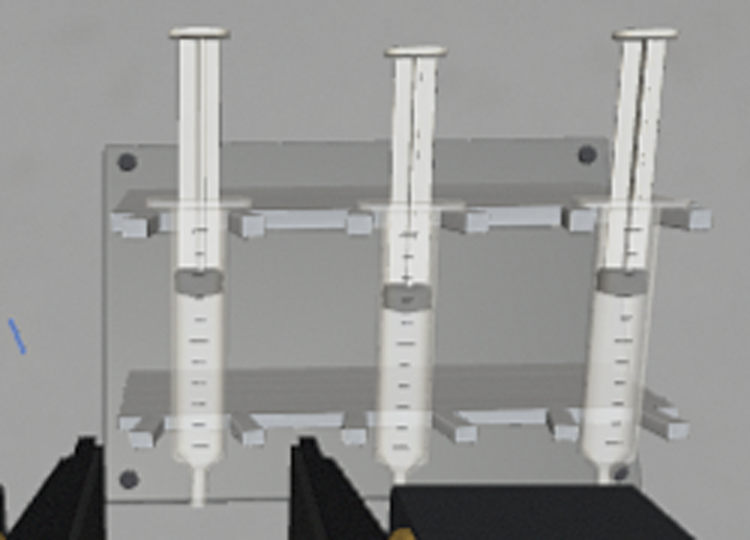

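```bash
python3 -c "
from workcell import arm
print(arm.close_job())"
```

```text
the job is handed in; nothing more can be done
None
```

The job is handed in at about 25 s: both spent syringes lie flat in the tray, and the loose drawn one is seated in the left cradle, its flange about 1–1.5 mm higher up the slope than its neighbours', with the other two drawn ones left where they were; I viewed 11 pictures, one over the limit of 10.

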